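# Stir worn grinding balls through a test sieve

### The arm

A 7-joint arm with a two-finger parallel gripper is mounted at the origin on a cart in front of the work surface, level with it; the furniture and walls round the work are solid. World frame = base frame: x ahead of the robot, y to its left, z up, the work surface at z = 0. Lengths are in m, angles in rad, forces in N, time in s.
With the tool pointing down it reaches from about 0.4 to 0.85 m from the base axis. Payload 10.4 kg.
Tool frame: the origin (TCP) lies at the very end of the fingers, on their centre line; the grasp point (between the pads) lies 19 mm behind it; z points along the fingers, y is the line along which they close (so a half turn about z gives the same grasp; the last joint's range is limited). The gripper opens to 87 mm and grips with 3 to 60 N. Pads are 19 mm wide; open, the fingers measure 117 mm over their backs; the gripper's body (75 mm by 190 mm) begins 51 mm behind the grasp point.
Start: joints at [1.078, 0.332, -0.065, 1.46, 0.022, 1.35, -0.088], TCP at [0.283, -0.557, 0.223] pointing down, gripper open.
Joint ranges: [-2.6, 2.6], [-0.5, 2.12], [-1.47, 1.34], [0.16, 2.42], [-1.27, 4.41], [0.06, 2.06], [-2.6, 2.6]. Speed limits (rad/s): [2.22, 2.22, 2.79, 2.79, 3.14, 3.14, 3.14].

### API

Orientations are given as a unit quaternion [x, y, z, w].
In Python, from bench import read_state, cams, workorder gives the robot as it stands.
- The arm moves only by the shell command python3 -m crank 'ROWS' [FORCE]. ROWS is text: rows parted by semicolons, each of 5 numbers parted by spaces: the shift along the tool's x, y, z scaled (see below), then the turn about the tool's z scaled (see below), then the opening, from -1 (shut) to 1 (fully open). In form: dx dy dz yaw jaw; .... A call has 1 to 10 rows; each row shifts and turns the commanded pose from where the row before left it, along the tool's axes as they then stand; what a row does not reach is not made up. The controller multiplies each number of a shift by 200 mm and each number of a turn by 90 degrees. A row lasts 1/10 s, in which the tool goes at most 50 mm and 8.59 degrees, less where a joint would pass 70% of its speed; a pose out of reach is approached as far as the arm can. A call with a number of a shift or a turn outside -1 to 1 is refused whole. A call with a gripper value outside its range is refused whole. The fingers move at their own pace and stop on an object; FORCE is the grip in N (left out, the last holds). Time passes only in rows, so rows that do not move let the fingers close. It gives the time, the measured TCP pose, the force, the opening and the grip force at its end, in the units of the state.
- read_state(): the state, without advancing time (a new reading comes with each control period).
- cams.camera(name): name is "scene" or "top"; returns a dict with "img" (384x512x3 uint8, blue, green, red), "K" (3x3 intrinsics, pixels), "dist" ([k1, k2, p1, p2, k3] as OpenCV has them; the pictures are not rectified), "xyz" and "attitude" of the camera in the world. Camera axes: x right, y down, z forward; pixel columns grow to the right and rows downward; lengths in m; the calibration is good to about 2 mm. A picture is of the moment at which its call begins. There is no depth.
- workorder.close_job(): hands the job in; it is judged then, once.
The state is a dict: "time": time; "joint_positions": joint angles; "joint_vel": joint speeds; "joint_torque": joint torques, N m; "ee_pos": TCP position; "eef_rot": TCP orientation; "ft_force": force on the tool from outside, world axes, zero at the start; "torque": the same for the moment, N m; "width": finger opening in m; "grip_force": force on a finger pad.
Only numpy, scipy, OpenCV 4.12 (cv2) and the standard library are available. Lean on these libraries where they do the work, as an engineer would, in place of code of your own. Each camera call takes 0.05 s, during which the arm holds its last target. There are 200 camera calls.

### The job

The charge of a ball mill has been tipped into the test sieve. Take the stirring rod from the beaker and stir the grinding balls on the sieve plate with its rubber end, without knocking or leaning hard on the sieve and without touching the balls with the fingers, until every worn, undersize ball has dropped through into the pan and only the full-size ones are left on the plate. Then stand the rod back in the beaker, rubber end down, leaving the beaker about where it stood.

Things in the scene. Friction and masses are not known exactly. Their poses are not given: they have to be found in the camera images.
- sieve: round steel test sieve on its pan, fixed. Origin: centre of the underside, z up. Outside diameter 158 mm, inside radius 72, rim top z = 72. Flat plate with the balls on it: top z = 40, 3 thick; pan floor z = 3.5. 19 round holes, 18 mm: one at the centre, 6 on radius 30 (0, 60, .. degrees from its x axis), 12 on radius 59 (15, 45, .. degrees). Plate between them is flat
- beaker: clear glass 400 ml beaker, open, loose, 0.35 kg. Origin: centre of its underside, z up. Height 105 mm, outside diameter 82 (85 at the lip), inside radius 37, floor 4 thick. The rod leans on the rim at the beaker's own -x side at the start
- rod: steel stirring rod, 210 mm long, 12 mm diameter; its lowest 30 mm is a dark rubber tip, 14 mm diameter, round end. Origin: the end of the rubber tip; +z runs up the rod to its bare end (z = 210). At the start it leans in the beaker, 32 degrees from upright, tip in the far bottom corner, top towards the robot, about 85 mm standing out beyond the rim
- timer: small flat lab timer with three keys, 62 x 66 x 18 mm, fixed bystander between robot and beaker; origin at the centre of its underside
- bottle_0: white reagent bottle with a blue cap, 52 mm diameter, 118 mm high, fixed bystander; origin at the centre of its underside
- worn_ball_0: white ceramic grinding ball, worn, 15 mm diameter (undersize; passes the 18 mm holes), starts on the sieve plate; origin at its centre
- worn_ball_1: white ceramic grinding ball, worn, 15 mm diameter (undersize; passes the 18 mm holes), starts on the sieve plate; origin at its centre
- worn_ball_2: white ceramic grinding ball, worn, 15 mm diameter (undersize; passes the 18 mm holes), starts on the sieve plate; origin at its centre
- worn_ball_3: white ceramic grinding ball, worn, 15 mm diameter (undersize; passes the 18 mm holes), starts on the sieve plate; origin at its centre
- full_ball_0: white ceramic grinding ball, full size, 22 mm diameter (cannot pass the holes), starts on the sieve plate; origin at its centre
- full_ball_1: white ceramic grinding ball, full size, 22 mm diameter (cannot pass the holes), starts on the sieve plate; origin at its centre
- full_ball_2: white ceramic grinding ball, full size, 22 mm diameter (cannot pass the holes), starts on the sieve plate; origin at its centre
- full_ball_3: white ceramic grinding ball, full size, 22 mm diameter (cannot pass the holes), starts on the sieve plate; origin at its centre

How it is judged:
By the outcome, as a careful person would: the job done as asked, in the order asked, and still so for the second after the job is handed in, with the robot touching nothing.
It also fails if it takes over 72 s, if anything falls off the work surface, if the arm or the gripper's body presses on something with over 40 N, if the wrist force passes 120 N, or if a joint passes its speed limit or range.

## Working session

There is one attempt and no reset: what is moved stays moved. The work goes in short steps, Python scripts to look and compute and a shell command to move; the robot and the scene stay as the last step left them, time stands still between calls to the robot, and variables do not carry over. Pictures are saved under pics/ and viewed, at most 12 in all, crops included, and the job is handed in when it is done.

```bash
ls; mkdir -p pics; cat > h.py <<'E'
import numpy as np, cv2
from scipy.spatial.transform import Rotation as R
from bench import read_state, cams, workorder
def shot(n):
    c=cams.camera(n); c['img']=np.array(c['img']); c['K']=np.array(c['K'],float).reshape(3,3); c['dist']=np.array(c['dist'],float)
    a=np.array(c['attitude'],float); c['R']=R.from_quat(a).as_matrix() if a.size==4 else a.reshape(3,3)
    c['xyz']=np.array(c['xyz'],float); return c
def ray(c,uv):
    p=cv2.undistortPoints(np.array(uv,float).reshape(-1,1,2),c['K'],c['dist']).reshape(-1,2)
    return np.c_[p,np.ones(len(p))]@c['R'].T
def onz(c,uv,z):
    d=ray(c,uv); return c['xyz']+d*((z-c['xyz'][2])/d[:,2])[:,None]
def proj(c,P):
    P=np.array(P,float).reshape(-1,3)
    q=(P-c['xyz'])@c['R']
    return cv2.projectPoints(q,np.zeros(3),np.zeros(3),c['K'],c['dist'])[0].reshape(-1,2)
E
python3 - <<'E'
from h import *
print({k:np.round(v,3).tolist() if not isinstance(v,float) else v for k,v in read_state().items()})
im=[]
for n in('scene','top'):
    c=shot(n); cv2.imwrite(f'pics/{n}0.png',c['img']); print(n,c['xyz'],c['attitude'],c['K'].tolist(),c['dist'])
E
```

```text
pics
{'time': 0.0, 'joint_positions': [1.078, 0.333, -0.065, 1.461, 0.022, 1.35, -0.089], 'joint_vel': [0.0, -0.001, 0.001, -0.0, -0.0, -0.001, 0.001], 'joint_torque': [-0.0, -62.325, 0.024, -38.99, -0.061, 0.04, 0.0], 'ee_pos': [0.283, -0.557, 0.222], 'eef_rot': [0.973, 0.233, -0.0, -0.001], 'ft_force': [0.389, -0.309, 0.369], 'torque': [0.014, 0.026, 0.007], 'grip_force': 0.0, 'width': 0.08699797917438291}
scene [ 0.08895627 -0.36151454  0.60930205] [ 0.81124706 -0.4099939   0.18336983 -0.37437777] [[390.0340484548318, 0.0, 257.0281444124376], [0.0, 390.0340484548318, 189.44726167843703], [0.0, 0.0, 1.0]] [0.03197737 0.         0.         0.         0.        ]
top [0.42187043 0.02209911 0.91411726] [ 0.74578007 -0.65621948  0.07746487 -0.0847778 ] [[368.3611178044755, 0.0, 256.76105334151697], [0.0, 368.3611178044755, 193.2005660834513], [0.0, 0.0, 1.0]] [-0.10504221  0.          0.          0.          0.        ]
```

View pics/scene0.png

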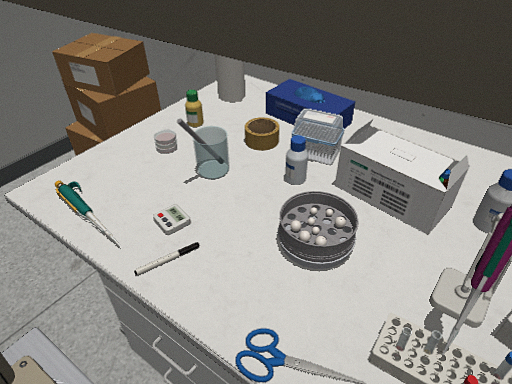

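View pics/top0.png

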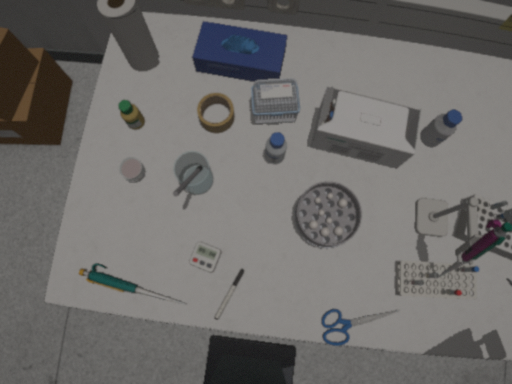

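The scene view shows the beaker near (211,152) with the rod's top at about (180,123), and the sieve near (317,228). The top view shows the beaker near (194,173) and the sieve near (327,215). Next I'll take enlarged crops with rough coordinates.

```bash
python3 - <<'E'
from h import *
t=shot('top'); s=shot('scene')
def crop(c,x,y,w,h,f): return cv2.resize(c['img'][y:y+h,x:x+w],None,fx=f,fy=f,interpolation=cv2.INTER_CUBIC)
a=np.vstack([np.hstack([crop(t,287,175,80,80,5)[:300*5//5+100,:],crop(s,267,180,100,100,4)])[:400],
 np.hstack([crop(t,160,145,80,40,5),crop(s,165,105,80,80,5)[:200]])])
a=cv2.convertScaleAbs(a,alpha=1.3)
cv2.imwrite('pics/crop1.png',a[:600,:800]); print(a.shape)
print(onz(t,[[327,215]],.072),onz(s,[[317,215]],.072),onz(t,[[194,170]],.1),onz(s,[[211,133]],.105),onz(t,[[206,257]],.018),onz(t,[[277,139]],.118))
E
```

```text
(600, 800, 3)
[[ 0.58723623 -0.12521779  0.072     ]] [[ 0.59425866 -0.12575641  0.072     ]] [[0.6476086  0.19361748 0.1       ]] [[0.65723216 0.20360301 0.105     ]] [[0.45821899 0.1463026  0.018     ]] [[0.740618   0.01234818 0.118     ]]
```

View pics/crop1.png

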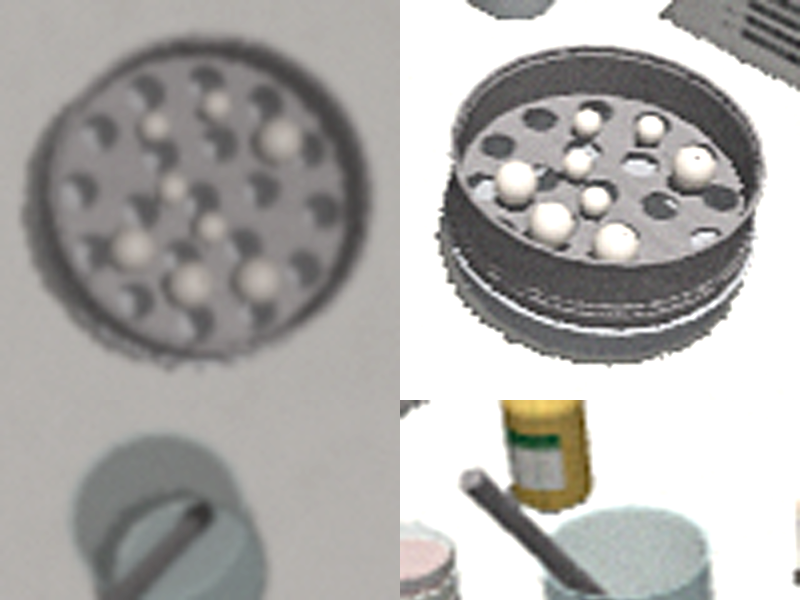

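The crops show four small balls, at top-crop positions (155,127), (217,103), (175,187) and (212,226), and four large ones. The hole pattern is clear. The rod runs from its top end at scene pixel (180,121) down into the beaker.

```bash
cat >> h.py <<'E'
def tri(cs,uvs):
    A=np.zeros((3,3));b=np.zeros(3)
    for c,uv in zip(cs,uvs):
        d=ray(c,[uv])[0]; d/=np.linalg.norm(d); M=np.eye(3)-np.outer(d,d); A+=M; b+=M@c['xyz']
    p=np.linalg.solve(A,b); 
    return p,[np.linalg.norm(np.cross((p-c['xyz']),ray(c,[uv])[0]/np.linalg.norm(ray(c,[uv])[0]))) for c,uv in zip(cs,uvs)]
E
python3 - <<'E'
from h import *
from scipy.optimize import least_squares
t=shot('top'); s=shot('scene')
H=np.array([(100,132),(147,95),(207,85),(265,103),(310,150),(322,213),(303,270),(258,310),(193,322),(135,300),(95,248),(80,190)])/5+[287-.4,175-.4]
P=onz(t,H,.04)[:,:2]; th0=np.radians(15+30*np.arange(12))
def f(p): 
    a=p[2]-th0   # image order: clockwise seen from above?
    return (p[:2]+.059*np.c_[np.cos(a),np.sin(a)]-P).ravel()
best=min((least_squares(f,[*P.mean(0),a0]) for a0 in np.radians(np.arange(0,360,45))),key=lambda r:r.cost)
print('sieve',best.x,np.degrees(best.x[2])%30,'rms',np.sqrt(2*best.cost/12))
# scene: outer rim ellipse via dark mask? holes check
HS=np.array([(140,120),(98,146),(318,198),(305,238),(260,205),(240,162)])/4+[267-.4,180-.4]
PS=onz(s,HS,.04)[:,:2]-best.x[:2]; print('scene holes r,deg',np.c_[np.hypot(*PS.T),np.degrees(np.arctan2(PS[:,1],PS[:,0]))].round(4))
# balls
for c,x,y,w,h in((t,287,175,80,80),(s,267,180,100,80)):
    hsv=cv2.cvtColor(c['img'],cv2.COLOR_BGR2HSV)[y:y+h,x:x+w]; g=c['img'][y:y+h,x:x+w].min(2)
    th=120 if c is t else 190
    big=cv2.resize(c['img'][y:y+h,x:x+w].min(2),None,fx=4,fy=4,interpolation=cv2.INTER_CUBIC)
    n,l,st,ce=cv2.connectedComponentsWithStats((big>(155 if c is t else 200)).astype(np.uint8))
    for i in range(1,n):
        if 150<st[i,4]<3000:
            uv=ce[i]/4+[x-.375,y-.375]; q=onz(c,[uv],.049)[0]
            print('T' if c is t else 'S',uv.round(1),st[i,4],q.round(4),(q[:2]-best.x[:2]).round(4))
# rod mask
for c,x,y,w,h in((t,165,150,50,60),(s,170,112,65,75)):
    g=c['img'][y:y+h,x:x+w].max(2); n,l,st,ce=cv2.connectedComponentsWithStats((g<(95 if c is t else 120)).astype(np.uint8))
    for i in range(1,n):
        if st[i,4]>15:
            v,u=np.nonzero(l==i); pts=np.c_[u+x,v+y].astype(float); m=pts.mean(0); d=np.linalg.svd(pts-m)[2][0]; k=(pts-m)@d
            print('T' if c is t else 'S',st[i,4],(m+d*k.min()).round(1),(m+d*k.max()).round(1), ((pts-m)@[-d[1],d[0]]).std().round(2))
E
```

```text
sieve [ 0.59412295 -0.13054515  7.6262323 ] 16.950924578175602 rms 0.0009621149153446469
scene holes r,deg [[ 5.88000e-02  6.45337e+01]
 [ 6.05000e-02  9.38749e+01]
 [ 5.62000e-02 -5.84098e+01]
 [ 5.50000e-02 -8.82399e+01]
 [ 2.82000e-02 -7.30186e+01]
 [ 2.92000e-02 -8.69230e+00]]
S [329.5 210.5] 167 [ 0.6427 -0.1297  0.049 ] [0.0485 0.0008]
S [340.7 219. ] 280 [ 0.634  -0.1599  0.049 ] [ 0.0399 -0.0293]
S [311.1 219.1] 173 [ 0.5987 -0.1121  0.049 ] [0.0046 0.0185]
S [296.  222.8] 312 [ 0.5719 -0.0929  0.049 ] [-0.0222  0.0376]
S [315.7 228.4] 185 [ 0.5818 -0.1325  0.049 ] [-0.0124 -0.0019]
S [305.2 233.2] 341 [ 0.5586 -0.1225  0.049 ] [-0.0355  0.008 ]
S [321.1 238.7] 349 [ 0.5642 -0.1544  0.049 ] [-0.03   -0.0238]
T 473 [197.  157.7] [177.1 204.5] 6.08
S 1050 [187.6 111.2] [219.5 177.7] 10.49
S 76 [173.5 135.9] [172.3 152.2] 1.86
```

```bash
cat >> h.py <<'E'
SC=np.array([.5947,-.1297]); 
HO=np.array([[0,0]]+[[.03*np.cos(a),.03*np.sin(a)] for a in np.radians(-12.5+60*np.arange(6))]+[[.059*np.cos(a),.059*np.sin(a)] for a in np.radians(2.5+30*np.arange(12))])
def balls(c,top,thr=None):
    x,y,w,h=(290,178,74,74) if top else (267,180,100,80)
    g=cv2.resize(c['img'][y:y+h,x:x+w].min(2),None,fx=4,fy=4,interpolation=cv2.INTER_CUBIC)
    thr=thr or (128 if top else 200); out=[]
    n,l,st,ce=cv2.connectedComponentsWithStats((g>thr).astype(np.uint8))
    for i in range(1,n):
        if 80<st[i,4]<1500:
            uv=ce[i]/4+[x-.375,y-.375]; q=onz(c,[uv],.049)[0,:2]-SC
            if np.hypot(*q)<.073: out.append((*(q*1000).round(0),st[i,4],*uv.round(0)))
    return np.array(out,int)
E
python3 - <<'E'
from h import *
t=shot('top'); s=shot('scene')
for th in(125,140): print(th,balls(t,1,th).tolist())
for th in(200,215): print(th,balls(s,0,th).tolist())
def crop(c,x,y,w,h,f): return cv2.resize(c['img'][y:y+h,x:x+w],None,fx=f,fy=f,interpolation=cv2.INTER_CUBIC)
cv2.imwrite('pics/rod.png',cv2.convertScaleAbs(np.hstack([crop(t,165,145,50,65,8),crop(s,168,112,50,65,8)]),alpha=1.3))
E
```

```text
125 [[46, -3, 88, 330, 195], [32, 26, 100, 318, 200], [33, -36, 223, 343, 202], [2, 14, 98, 322, 212], [-14, -6, 96, 329, 220], [-29, 30, 263, 314, 224], [-36, -31, 244, 339, 230], [-42, 1, 214, 325, 231]]
140 []
200 [[33, 29, 142, 314, 209], [48, 0, 163, 329, 210], [39, -30, 283, 341, 219], [4, 18, 169, 311, 219], [-23, 37, 314, 296, 223], [-13, -3, 188, 316, 228], [-36, 7, 367, 305, 233], [-30, -25, 311, 321, 239]]
215 [[33, 29, 84, 314, 209], [49, 0, 89, 330, 210], [-12, -3, 97, 316, 228]]
```

View pics/rod.png

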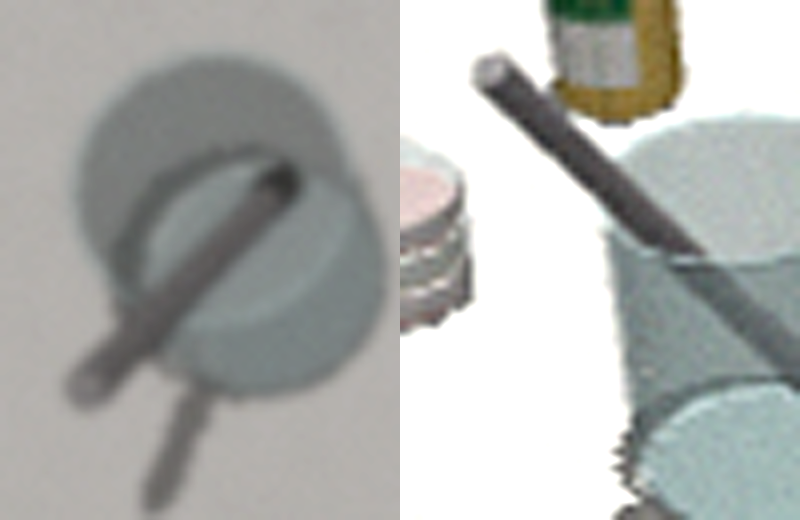

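The crop shows the rod's top end at top pixel (175.6,193) and scene pixel (179,120). The rod's tip is at top pixel (200,168).

```bash
python3 - <<'E'
from h import *
t=shot('top'); s=shot('scene')
E,err=tri((t,s),((175.2,193.0),(178.9,120.1))); print('top end',E.round(4),np.round(err,4))
T=onz(t,[(199.8,167.6)],.014)[0]; print('tip',T.round(4))
d=E-T; print(np.linalg.norm(d),'tilt',np.degrees(np.arctan2(np.hypot(*d[:2]),d[2])),'az',np.degrees(np.arctan2(d[1],d[0])))
print('lip c', onz(t,[(165-.4+214/8,145-.4+(52+135)/8)],.105), 'base c',onz(t,[(165-.4+235/8,145-.4+280/8)],.002))
d=d/np.linalg.norm(d)
for k in (.165,.175): print(k,(E-d*(.21-k)).round(4))
r=R.from_quat(read_state()['eef_rot']); print(r.as_matrix().round(3))
print('scene tip check',proj(s,[T,E-d*.19,E-.05*d]))
E
```

```text
top end [0.5711 0.2078 0.1802] [0.001 0.001]
tip [0.6796 0.198  0.014 ]
0.198734446406741 tilt 33.2651479950823 az 174.86890282058064
lip c [[0.65024709 0.19945994 0.105     ]] base c [[0.64935931 0.21002352 0.002     ]]
0.165 [0.5957 0.2056 0.1425]
0.175 [0.5902 0.206  0.1509]
[[ 0.892  0.453  0.   ]
 [ 0.453 -0.892  0.   ]
 [ 0.    -0.    -1.   ]]
scene tip check [[221.55840027 160.10053703]
 [220.01087183 158.63066057]
 [191.56009535 131.60895794]]
```

```bash
cat > go.py <<'E'
# usage: go.py x y z [azdeg] : rows' totals to reach TCP target
import sys; from h import *
s=read_state(); r=R.from_quat(s['eef_rot']).as_matrix(); p=np.array(s['ee_pos'])
d=r.T@(np.array([float(v) for v in sys.argv[1:4]])-p)/.2
az=np.degrees(np.arctan2(r[1,0],r[0,0])); print('t',s['time'],'pos',p.round(4),'az',az.round(2),'F',np.round(s['ft_force'],1),'w',round(s['width'],4))
print('need',d.round(4), 'len mm',(np.linalg.norm(d)*200).round(0))
if len(sys.argv)>4: print('yaw',((az-float(sys.argv[4]))/90).round(4))
E
python3 -m crank '0 0 -.1 .0886 1; 0 0 -.1 .0886 1; 0 0 -.1 .0886 1; 0 0 -.1 .0886 1; 0 0 0 0 1'; python3 go.py .593 .206 .30 -5
```

```text
time: 1.0
ee_pos: [0.2835, -0.5582, 0.3056]
eef_rot: [0.999, -0.045, 0.001, 0.002]
ft_force: [0.6, -0.3, 0.7]
width: 0.0871
grip_force: 0.0
t 1.0 pos [ 0.2835 -0.5582  0.3056] az -5.18 F [ 0.6 -0.3  0.7] w 0.0871
need [ 1.1962 -3.9451  0.016 ] len mm 824.0
yaw -0.002
```

```bash
python3 -m crank '.06 -.197 0 0 1; .06 -.197 0 0 1; .06 -.197 0 0 1; .06 -.197 0 0 1; .06 -.197 0 0 1; .06 -.197 0 0 1; .06 -.197 0 0 1; .06 -.197 0 0 1; .06 -.197 0 0 1; .06 -.197 0 0 1'; python3 -m crank '.06 -.197 0 0 1; .06 -.197 0 0 1; .06 -.197 0 0 1; .06 -.197 0 0 1; .06 -.197 0 0 1; .06 -.197 0 0 1; .06 -.197 0 0 1; .06 -.197 0 0 1; 0 0 0 0 1'; python3 go.py .593 .206 .30 -5
```

```text
time: 2.0
ee_pos: [0.4368, -0.1735, 0.3019]
eef_rot: [0.999, -0.042, -0.0, 0.0]
ft_force: [0.1, -0.7, 0.4]
width: 0.0874
grip_force: 0.0
time: 2.9
ee_pos: [0.5593, 0.1366, 0.301]
eef_rot: [0.999, -0.038, -0.001, -0.001]
ft_force: [-0.6, 0.2, -0.3]
width: 0.087
grip_force: 0.0
t 2.9 pos [0.5593 0.1366 0.301 ] az -4.37 F [-0.6  0.2 -0.3] w 0.087
need [ 0.1418 -0.3588  0.0058] len mm 77.0
yaw 0.007
```

```bash
python3 -m crank '.071 -.179 0 .007 .6; .071 -.179 0 0 .6; 0 0 .2 0 .6; 0 0 .2 0 .6; 0 0 .2 0 .6; 0 0 .15 0 .6; 0 0 .1 0 .6; 0 0 0 0 .6'; python3 go.py .593 .206 .128 -5; python3 - <<'E'
from h import *
t=shot('top');s=shot('scene')
def crop(c,x,y,w,h,f): return cv2.resize(c['img'][y:y+h,x:x+w],None,fx=f,fy=f,interpolation=cv2.INTER_CUBIC)
cv2.imwrite('pics/g.png',np.hstack([crop(t,140,145,80,80,5),crop(s,150,80,80,80,5)]))
E
```

```text
time: 3.7
ee_pos: [0.5926, 0.1977, 0.1288]
eef_rot: [0.999, -0.048, -0.003, 0.001]
ft_force: [0.4, -1.1, 1.0]
width: 0.0694
grip_force: 0.0
t 3.7 pos [0.5926 0.1977 0.1288] az -5.49 F [ 0.4 -1.1  1. ] w 0.0694
need [-0.0021 -0.0416  0.0041] len mm 8.0
yaw -0.0054
```

View pics/g.png

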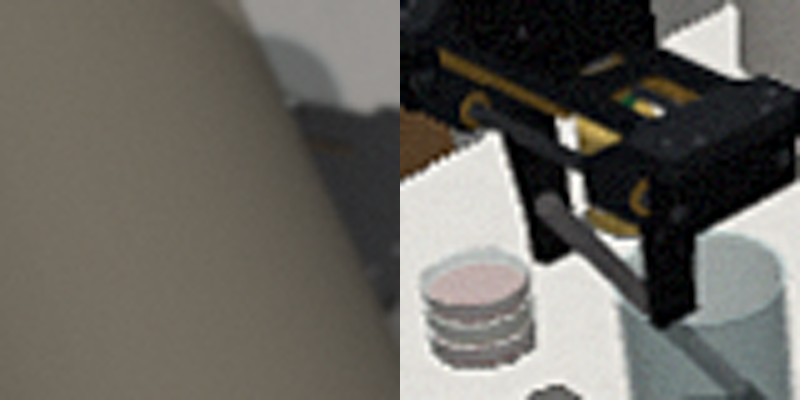

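The rod lies between the open fingers, its top end at crop (550,205). I'll shift 8 mm to centre on it and close.

```bash
python3 -m crank '0 -.04 0 0 .6; 0 0 0 0 -1; 0 0 0 0 -1; 0 0 0 0 -1; 0 0 0 0 -1; 0 0 0 0 -1; 0 0 0 0 -1' 50; python3 go.py .593 .206 .128 -5
```

```text
time: 4.5
ee_pos: [0.5954, 0.207, 0.1326]
eef_rot: [0.999, -0.049, 0.0, 0.0]
ft_force: [-0.1, -0.1, 0.0]
width: 0.0297
grip_force: 0.0
t 4.5 pos [0.5954 0.207  0.1326] az -5.62 F [-0.1 -0.1  0. ] w 0.0297
need [-0.0114  0.0061  0.0228] len mm 5.0
yaw -0.0068
```

```bash
python3 -m crank '0 0 0 0 -1; 0 0 0 0 -1; 0 0 0 0 -1; 0 0 0 0 -1'; python3 go.py .593 .206 .128 -5
```

```text
time: 4.9
ee_pos: [0.5954, 0.2071, 0.1325]
eef_rot: [0.999, -0.049, 0.0, 0.0]
ft_force: [-0.2, 0.2, -0.1]
width: 0.0108
grip_force: 50.0
t 4.9 pos [0.5954 0.2071 0.1325] az -5.61 F [-0.2  0.2 -0.1] w 0.0108
need [-0.0114  0.0065  0.0226] len mm 5.0
yaw -0.0068
```

```bash
python3 -m crank '-.02 0 -.05 0 -1; -.053 0 -.1 0 -1; -.053 0 -.1 0 -1; -.053 0 -.1 0 -1; -.053 0 -.1 0 -1; -.03 0 -.15 0 -1; 0 0 -.15 0 -1; 0 0 0 0 -1'; python3 go.py .5 -.13 .27 -5; python3 - <<'E'
from h import *
t=shot('top');s=shot('scene')
def crop(c,x,y,w,h,f): return cv2.resize(c['img'][y:y+h,x:x+w],None,fx=f,fy=f,interpolation=cv2.INTER_CUBIC)
cv2.imwrite('pics/l.png',np.hstack([crop(t,140,120,100,100,4),crop(s,140,60,100,100,4)]))
E
```

```text
time: 5.7
ee_pos: [0.544, 0.2135, 0.2878]
eef_rot: [0.999, -0.049, 0.003, -0.001]
ft_force: [0.5, 0.3, -0.8]
width: 0.0105
grip_force: 50.0
t 5.7 pos [0.544  0.2135 0.2878] az -5.57 F [ 0.5  0.3 -0.8] w 0.0105
need [-0.0528  1.7311  0.0836] len mm 347.0
yaw -0.0064
```

View pics/l.png

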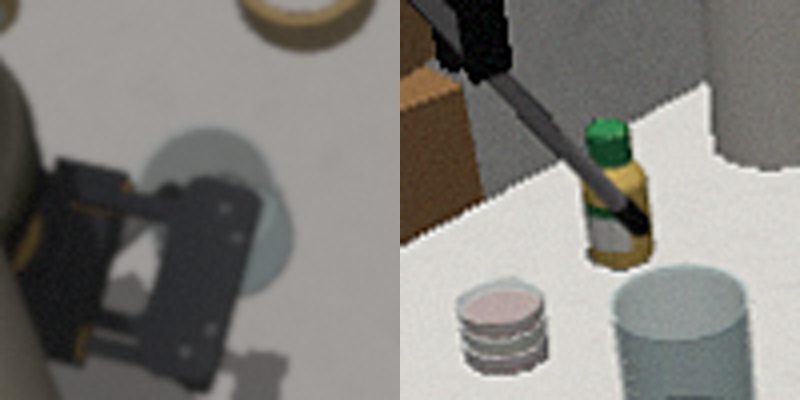

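The rod is held and clear, with its rubber tip end at scene pixel about (200,117). The beaker hasn't moved (lip centre about (210,135)).

```bash
python3 - <<'E'
from h import *
s=shot('scene'); st=read_state(); r=R.from_quat(st['eef_rot']).as_matrix(); p=np.array(st['ee_pos'])
for uv in((199.6,117.3),(200.4,118.3),(182,96)):   # end of tip; point on shaft
    d=ray(s,[uv])[0]; n=r[:,1]; k=n@(p-s['xyz'])/(n@d); q=s['xyz']+k*d
    print('tool-frame', (r.T@(q-p)).round(4), q.round(4))
E
```

```text
tool-frame [0.0844 0.     0.1206] [0.6268 0.2039 0.1618]
tool-frame [0.0863 0.     0.1239] [0.6287 0.2037 0.1584]
tool-frame [ 0.0456 -0.      0.0535] [0.5882 0.2077 0.2288]
```

```bash
cat > gt.py <<'E'
# gt.py u v h : sphere centre of the tip at (u,v) mm rel. sieve, lowest point h mm above plate
import sys; from h import *
OFF=np.array([.083,0,.125])
s=read_state(); r=R.from_quat(s['eef_rot']).as_matrix(); p=np.array(s['ee_pos'])
q=p+r@OFF; print('t',round(s['time'],2),'tip now',((q[:2]-SC)*1000).round(1),((q[2]-.04)*1000).round(1),'F',np.round(s['ft_force'],1))
az=np.degrees(np.arctan2(r[1,0],r[0,0]))
for a in range(1,len(sys.argv)-2,3):
    u,v,h=[float(x)/1000 for x in sys.argv[a:a+3]]
    g=np.array([SC[0]+u,SC[1]+v,.04+h]); d=r.T@(g-q)/.2; print('->',sys.argv[a:a+3],'rows',d.round(4)); q=g
E
python3 -m crank '0 .2 0 0 -1; 0 .2 0 0 -1; 0 .2 0 0 -1; 0 .2 0 0 -1; 0 .2 0 0 -1; 0 .2 0 0 -1; 0 .2 0 0 -1; 0 .1 0 0 -1; 0 0 0 0 -1'; python3 gt.py 6 34 60
```

```text
time: 6.75
ee_pos: [0.5127, -0.0902, 0.2812]
eef_rot: [0.999, -0.052, -0.001, 0.0]
ft_force: [0.8, 0.5, -1.1]
width: 0.01
grip_force: 50.0
t 6.75 tip now [ 0.3 30.9] 116.0 F [ 0.8  0.5 -1.1]
-> ['6', '34', '60'] rows [ 0.0275 -0.0188  0.2798]
```

```bash
python3 -m crank '.028 -.018 .15 0 -1; 0 0 .17 0 -1; 0 0 0 0 -1; 0 0 0 0 -1'; python3 gt.py 6 34 30; python3 - <<'E'
from h import *
s=shot('scene');t=shot('top')
cv2.imwrite('pics/a.png',np.hstack([cv2.resize(c['img'][y:y+100,x:x+100],None,fx=4,fy=4,interpolation=cv2.INTER_CUBIC) for c,x,y in((s,262,150),(t,277,165))]))
st=read_state(); r=R.from_quat(st['eef_rot']).as_matrix(); p=np.array(st['ee_pos'])
print(proj(s,[p+r@np.array([.087,0,.124]),p+r@np.array([.083,0,.118])]))
E
```

```text
time: 7.15
ee_pos: [0.5195, -0.0825, 0.2187]
eef_rot: [0.999, -0.048, -0.001, -0.0]
ft_force: [0.9, -0.3, -0.0]
width: 0.0109
grip_force: 50.0
t 7.15 tip now [ 7.2 39.2] 53.5 F [ 0.9 -0.3 -0. ]
-> ['6', '34', '30'] rows [-0.0035  0.0265  0.1177]
[[306.29664839 195.24051038]
 [305.28767162 193.96977946]]
```

View pics/a.png

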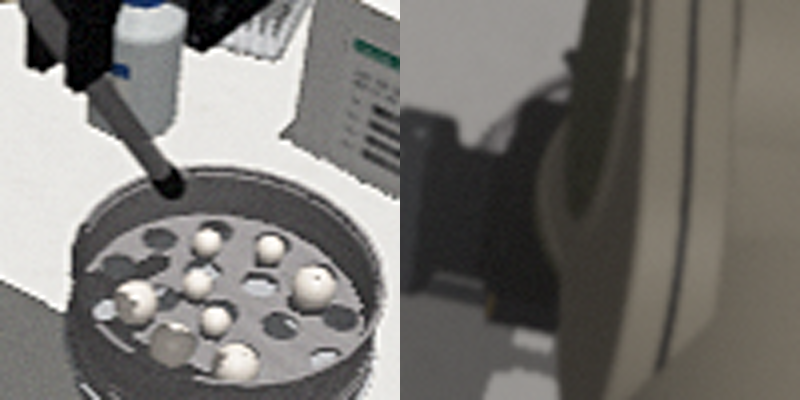

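The scene crop shows the rubber end at about scene pixel (307,198), roughly 3 px lower than predicted. So I take the tip as 3 mm lower. All the balls are where they were.

```bash
sed -i 's/OFF=.*/OFF=np.array([.084,0,.128])/' gt.py; python3 -m crank '0 .02 .1 0 -1; 0 0 .07 0 -1; 0 0 .04 0 -1; 0 0 0 0 -1; 0 0 0 0 -1'; python3 gt.py 6 32 4; python3 - <<'E'
from h import *
s=shot('scene')
cv2.imwrite('pics/b.png',cv2.resize(s['img'][165:265,262:362],None,fx=5,fy=5,interpolation=cv2.INTER_CUBIC))
st=read_state(); r=R.from_quat(st['eef_rot']).as_matrix(); p=np.array(st['ee_pos'])
print((proj(s,[p+r@np.array([.088,0,.127]),p+r@np.array([.084,0,.121])])-[262,165])*5)
E
```

```text
time: 7.75
ee_pos: [0.5197, -0.0871, 0.1771]
eef_rot: [0.999, -0.049, 0.0, 0.0]
ft_force: [0.4, 0.5, 0.2]
width: 0.011
grip_force: 50.0
t 7.75 tip now [ 8.7 34.4] 9.2 F [0.4 0.5 0.2]
-> ['6', '32', '4'] rows [-0.0121  0.0133  0.0258]
[[222.56799079 238.87456455]
 [217.71523326 233.40793874]]
```

View pics/b.png

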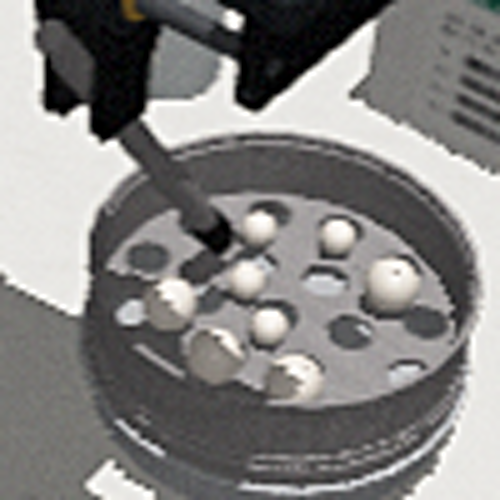

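The tip matches the model: its centre is at crop (217,235) against a predicted (218,233), 9 mm above the plate and beside balls B and C.

```bash
cat > look.py <<'E'
from h import *
s=shot('scene'); print('S',balls(s,0)[:,:3].tolist())
E
python3 gt.py 6 32 4 1.5 11 4; python3 -m crank '-.012 .013 .026 0 -1; 0 0 0 0 -1; -.002 .016 0 0 -1; -.002 .016 0 0 -1; -.002 .016 0 0 -1; -.002 .016 0 0 -1; -.002 .016 0 0 -1; -.002 .016 0 0 -1; -.002 .016 0 0 -1; 0 0 0 0 -1'; python3 gt.py 1.5 11 4; python3 look.py
```

```text
t 7.8 tip now [ 8.9 34.4] 9.4 F [-0.3 -0.  -0.2]
-> ['6', '32', '4'] rows [-0.0133  0.0131  0.0271]
-> ['1.5', '11', '4'] rows [-0.0122  0.1067 -0.    ]
time: 8.8
ee_pos: [0.5117, -0.1122, 0.1713]
eef_rot: [0.999, -0.049, -0.0, 0.0]
ft_force: [-0.4, 0.1, -0.7]
width: 0.0105
grip_force: 50.0
t 8.8 tip now [0.6 9.2] 3.3 F [-0.4  0.1 -0.7]
-> ['1.5', '11', '4'] rows [ 0.0037 -0.0096 -0.0033]
S [[32, 28, 272], [47, 0, 288], [37, -31, 629], [18, -10, 92], [-43, 44, 111], [-14, -3, 332], [-33, 6, 198], [-32, -25, 767]]
```

```bash
python3 gt.py 1 9 30 -28.5 -11 30 -28.5 -11 4 -11 -4.5 4; python3 -m crank '0 0 -.07 0 -1; 0 0 -.065 0 -1; -.07 .05 0 0 -1; -.075 .062 0 0 -1; 0 0 0 0 -1; 0 0 0 0 -1'; python3 gt.py -28.5 -11 4; python3 look.py
```

```text
t 8.85 tip now [0.7 9.6] 3.4 F [-0.7 -0.4 -0.4]
-> ['1', '9', '30'] rows [ 0.0019  0.0028 -0.1332]
-> ['-28.5', '-11', '30'] rows [-0.137  0.114 -0.   ]
-> ['-28.5', '-11', '4'] rows [-0.   -0.    0.13]
-> ['-11', '-4.5', '4'] rows [ 0.0839 -0.0409  0.    ]
time: 9.45
ee_pos: [0.4813, -0.1311, 0.1996]
eef_rot: [0.999, -0.049, 0.001, 0.0]
ft_force: [-0.1, 0.2, -0.3]
width: 0.0107
grip_force: 50.0
t 9.45 tip now [-29.6  -9.7] 31.7 F [-0.1  0.2 -0.3]
-> ['-28.5', '-11', '4'] rows [0.0057 0.0058 0.1386]
S [[32, 28, 292], [47, 0, 304], [37, -31, 663], [16, -10, 192], [-25, 36, 742], [-43, 44, 106], [-15, -4, 271], [-37, 11, 319], [-32, -25, 815], [-8, -57, 116]]
```

```bash
python3 -m crank '.007 .001 .05 0 -1; 0 0 .05 0 -1; 0 0 .036 0 -1; 0 0 0 0 -1; 0 0 0 0 -1'; python3 gt.py -28 -10 4 -11 -4 4;  python3 look.py
```

```text
time: 10.0
ee_pos: [0.482, -0.1312, 0.1708]
eef_rot: [0.999, -0.049, -0.0, -0.0]
ft_force: [0.1, 0.3, -0.4]
width: 0.0109
grip_force: 50.0
t 10.0 tip now [-29.2  -9.7] 2.8 F [ 0.1  0.3 -0.4]
-> ['-28', '-10', '4'] rows [ 0.006   0.001  -0.0062]
-> ['-11', '-4', '4'] rows [ 0.0817 -0.0381 -0.    ]
S [[32, 28, 286], [9, 18, 115], [37, -31, 651], [-25, 36, 675], [17, -10, 177], [-43, 44, 104], [-12, -3, 304], [-40, 11, 582], [-32, -25, 816]]
```

```bash
python3 -m crank '.016 -.006 -.006 0 -1; .014 -.006 0 0 -1; .014 -.006 0 0 -1; .014 -.006 0 0 -1; .014 -.006 0 0 -1; .014 -.006 0 0 -1; 0 0 0 0 -1; 0 0 0 0 -1'; python3 gt.py -9 -4 4;  python3 look.py
```

```text
time: 10.85
ee_pos: [0.4999, -0.1259, 0.1723]
eef_rot: [0.999, -0.049, -0.0, -0.0]
ft_force: [1.0, 0.2, -0.6]
width: 0.0108
grip_force: 50.0
t 10.85 tip now [-11.2  -4.4] 4.2 F [ 1.   0.2 -0.6]
-> ['-9', '-4', '4'] rows [ 0.0107 -0.0032  0.0012]
S [[32, 28, 278], [47, 0, 295], [37, -31, 632], [18, -11, 120], [-25, 36, 717], [-43, 44, 105], [-32, -25, 771]]
```

```bash
python3 gt.py 28 -9 4 46 -2 4; python3 -m crank '.04 0 0 0 -1; .04 0 0 0 -1; .04 0 0 0 -1; .04 .004 0 0 -1; .035 0 0 0 -1; 0 0 0 0 -1; 0 0 0 0 -1'; python3 gt.py 46 -3 4;  python3 look.py
```

```text
t 10.9 tip now [-11.2  -4.5] 4.3 F [ 0.9 -0.1 -0.7]
-> ['28', '-9', '4'] rows [0.1974 0.0032 0.0014]
-> ['46', '-2', '4'] rows [ 0.0861 -0.0436 -0.    ]
time: 11.6
ee_pos: [0.5387, -0.1305, 0.1722]
eef_rot: [0.999, -0.049, -0.0, -0.0]
ft_force: [-0.0, -0.4, -0.6]
width: 0.0111
grip_force: 50.0
t 11.6 tip now [27.5 -8.9] 4.1 F [-0.  -0.4 -0.6]
-> ['46', '-3', '4'] rows [ 0.0891 -0.0385  0.0006]
S [[32, 28, 262], [48, -1, 221], [9, 18, 84], [37, -31, 616], [16, -10, 193], [-34, -25, 529]]
```

```bash
python3 -m crank '.015 -.006 0 0 -1; .015 -.006 0 0 -1; .015 -.007 0 0 -1; .015 -.007 0 0 -1; .015 -.007 0 0 -1; .015 -.006 0 0 -1; 0 0 0 0 -1; 0 0 0 0 -1'; python3 gt.py 48 -2 4;  python3 look.py
```

```text
time: 12.45
ee_pos: [0.5574, -0.1245, 0.1723]
eef_rot: [0.999, -0.049, -0.0, 0.0]
ft_force: [-0.8, 0.2, -0.6]
width: 0.0108
grip_force: 50.0
t 12.45 tip now [46.3 -3. ] 4.3 F [-0.8  0.2 -0.6]
-> ['48', '-2', '4'] rows [ 0.008  -0.006   0.0014]
S [[32, 28, 258], [8, 18, 118], [37, -30, 597], [-32, -25, 786]]
```

```bash
python3 gt.py 14 10 4 16 22 4 38 28 4; python3 -m crank '-.05 -.013 0 0 -1; -.05 -.013 0 0 -1; -.05 -.013 0 0 -1; -.015 -.013 0 0 -1; 0 -.027 0 0 -1; .004 -.03 0 0 -1; 0 0 0 0 -1; 0 0 0 0 -1'; python3 gt.py 16 22 4 38 28 4;  python3 look.py
```

```text
t 12.5 tip now [46.2 -3.1] 4.3 F [-0.4 -0.2  0.1]
-> ['14', '10', '4'] rows [-0.1665 -0.0494  0.0015]
-> ['16', '22', '4'] rows [ 0.0041 -0.0607 -0.    ]
-> ['38', '28', '4'] rows [ 0.1065 -0.0406 -0.    ]
time: 13.3
ee_pos: [0.5277, -0.0995, 0.1723]
eef_rot: [0.999, -0.049, 0.0, -0.0]
ft_force: [-0.1, -0.1, -0.5]
width: 0.0107
grip_force: 50.0
t 13.3 tip now [16.6 22. ] 4.3 F [-0.1 -0.1 -0.5]
-> ['16', '22', '4'] rows [-0.003   0.0005  0.0015]
-> ['38', '28', '4'] rows [ 0.1066 -0.0406  0.    ]
S [[35, 29, 174], [37, -31, 613], [7, 17, 112], [-44, 8, 339]]
```

```bash
python3 -m crank '.015 -.004 0 0 -1; .015 -.004 0 0 -1; .015 -.005 0 0 -1; .015 -.005 0 0 -1; .015 -.006 0 0 -1; .015 -.007 0 0 -1; .014 -.007 0 0 -1; 0 0 0 0 -1; 0 0 0 0 -1'; python3 gt.py 38 28 4;  python3 look.py
```

```text
time: 14.25
ee_pos: [0.5489, -0.0941, 0.1723]
eef_rot: [0.999, -0.049, -0.0, 0.0]
ft_force: [0.2, -0.4, -0.8]
width: 0.0106
grip_force: 50.0
t 14.25 tip now [37.8 27.4] 4.3 F [ 0.2 -0.4 -0.8]
-> ['38', '28', '4'] rows [ 0.0007 -0.0029  0.0016]
S [[37, -31, 585], [-40, 9, 731]]
```

Next I'll lift out, move toward the beaker and check the plate.

```bash
python3 -m crank '0 0 -.1 0 -1; 0 0 -.15 0 -1; 0 0 -.2 0 -1; 0 -.2 -.1 0 -1; 0 -.2 -.05 0 -1; 0 -.2 0 0 -1; 0 -.2 0 0 -1; 0 -.2 0 0 -1; 0 0 0 0 -1; 0 0 0 0 -1'; python3 - <<'E'
from h import *
s=shot('scene');t=shot('top'); print('S',balls(s,0).tolist())
cv2.imwrite('pics/c.png',np.hstack([cv2.resize(s['img'][175:265,267:367],None,fx=4,fy=4,interpolation=cv2.INTER_CUBIC),cv2.resize(t['img'][168:258,277:377],None,fx=4,fy=4,interpolation=cv2.INTER_CUBIC)]))
E
```

```text
time: 15.3
ee_pos: [0.5682, 0.1056, 0.2923]
eef_rot: [0.999, -0.048, -0.0, 0.0]
ft_force: [-0.5, -1.6, 0.1]
width: 0.0111
grip_force: 50.0
S [[39, -30, 373, 341, 219], [-23, 36, 419, 296, 223], [-39, 9, 488, 304, 234], [-31, -25, 464, 321, 239]]
```

View pics/c.png

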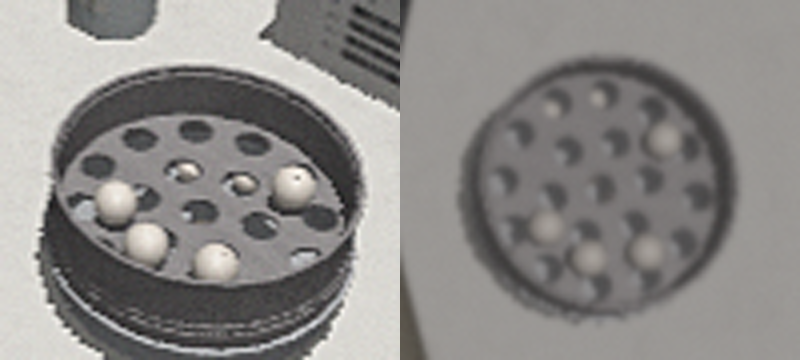

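The plate now holds only the four large balls. All four worn balls show through the holes, down in the pan. Next is returning the rod by the reverse path.

```bash
python3 go.py .547 .209 .288 -5.6; python3 -m crank '-.05 -.18 0 0 -1; -.05 -.18 0 0 -1; -.05 -.13 0 0 -1; 0 0 0 0 -1; 0 0 0 0 -1; 0 0 0 0 -1'; python3 go.py .547 .209 .288 -5.6
```

```text
t 15.4 pos [0.5686 0.1034 0.2922] az -5.7 F [ 0.5 -0.7 -1. ] w 0.0104
need [-0.1597 -0.5145  0.0207] len mm 108.0
yaw -0.0012
time: 16.0
ee_pos: [0.5489, 0.2031, 0.2923]
eef_rot: [0.999, -0.05, 0.0, 0.001]
ft_force: [0.4, 0.0, -0.1]
width: 0.0111
grip_force: 50.0
t 16.0 pos [0.5489 0.2031 0.2923] az -5.78 F [ 0.4  0.  -0.1] w 0.0111
need [-0.0127 -0.0284  0.0213] len mm 8.0
yaw -0.0021
```

```bash
python3 -m crank '-.01 -.028 .1 0 -1; 0 0 .15 0 -1; .02 0 .15 0 -1; .05 0 .1 0 -1; .05 0 .1 0 -1; .05 0 .08 0 -1; .04 0 .06 0 -1; 0 0 0 0 -1; 0 0 0 0 -1'; python3 go.py .594 .207 .135 -5.6
```

```text
time: 16.9
ee_pos: [0.5887, 0.2066, 0.1447]
eef_rot: [0.999, -0.049, 0.0, -0.0]
ft_force: [-0.3, 1.5, -0.9]
width: 0.0105
grip_force: 50.0
t 16.9 pos [0.5887 0.2066 0.1447] az -5.66 F [-0.3  1.5 -0.9] w 0.0105
need [ 0.0261 -0.0048  0.0486] len mm 11.0
yaw -0.0007
```

```bash
python3 -m crank '.01 0 .02 0 -1; .008 0 .016 0 -1; .008 0 .012 0 -1; 0 0 0 0 -1; 0 0 0 0 -1'; python3 go.py .594 .207 .133 -5.6;  python3 - <<'E'
from h import *
s=shot('scene'); cv2.imwrite('pics/d.png',cv2.resize(s['img'][90:190,150:250],None,fx=5,fy=5,interpolation=cv2.INTER_CUBIC))
E
```

```text
time: 17.4
ee_pos: [0.5938, 0.2065, 0.1349]
eef_rot: [0.999, -0.049, 0.0, 0.0]
ft_force: [0.3, 0.4, 0.1]
width: 0.0107
grip_force: 50.0
t 17.4 pos [0.5938 0.2065 0.1349] az -5.61 F [0.3 0.4 0.1] w 0.0107
need [ 0.0008 -0.0027  0.0093] len mm 2.0
yaw -0.0001
```

View pics/d.png

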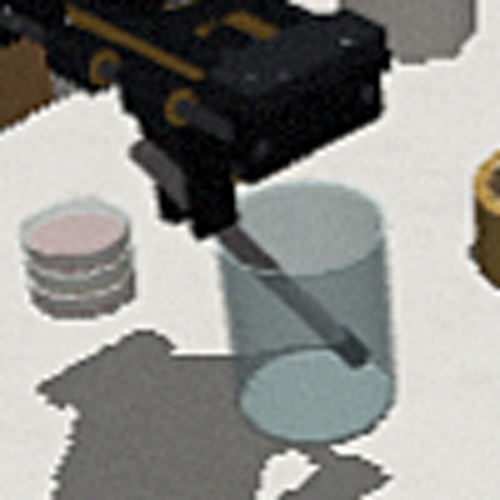

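The rod leans in the beaker with its rubber tip near the far bottom corner, at crop (360,350), and the beaker hasn't moved. I'll release it and retreat.

```bash
python3 -m crank '0 0 .008 0 -1; 0 0 0 0 -.6; 0 0 0 0 -.2; 0 0 0 0 .4; 0 0 0 0 .5; 0 0 0 0 .5; 0 0 0 0 .5'; python3 -m crank '0 0 -.1 0 .5; 0 0 -.2 0 .5; 0 0 -.2 0 .5; 0 0 -.2 0 .5; -.2 .1 0 0 .5; -.2 .2 0 0 .5; -.1 .2 0 0 .5; 0 .2 0 0 .5; 0 0 0 0 .5; 0 0 0 0 .5';  python3 - <<'E'
from h import *
s=shot('scene');t=shot('top'); print(balls(s,0).tolist())
cv2.imwrite('pics/e.png',np.hstack([cv2.resize(c['img'][y:y+110,x:x+100],None,fx=4,fy=4,interpolation=cv2.INTER_CUBIC) for c,x,y in((s,150,90),(t,140,120))]))
E
```

```text
time: 18.15
ee_pos: [0.5937, 0.2065, 0.1331]
eef_rot: [0.999, -0.049, 0.0, 0.0]
ft_force: [-0.4, 0.2, 0.5]
width: 0.0493
grip_force: 0.0
time: 19.15
ee_pos: [0.4856, 0.0802, 0.2735]
eef_rot: [0.999, -0.05, 0.0, 0.0]
ft_force: [-0.3, 0.7, 0.9]
width: 0.0656
grip_force: 0.0
[[38, -30, 445, 341, 219], [-24, 36, 509, 296, 223], [-39, 9, 557, 304, 234], [-31, -25, 550, 321, 239]]
```

View pics/e.png

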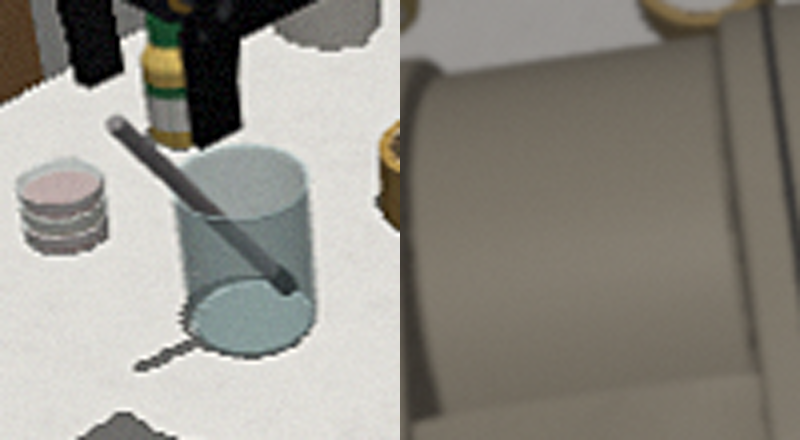

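The rod is standing in the beaker, leaning on the rim with its rubber tip down at crop (290,285). The beaker is where it stood, and the arm is clear.

```bash
python3 -m crank '0 0 0 0 .5; 0 0 0 0 .5; 0 0 0 0 .5' && python3 -c "from bench import workorder; print(workorder.close_job())"
```

```text
time: 19.55
ee_pos: [0.4856, 0.0817, 0.273]
eef_rot: [0.999, -0.048, -0.0, -0.0]
ft_force: [-0.4, 0.3, -0.1]
width: 0.0654
grip_force: 0.0
the job is handed in; nothing more can be done
None
```

The job is handed in at about 20 s: all four worn balls are in the pan, the four full-size ones are still on the plate, and the rod is back in the unmoved beaker, rubber end down.

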